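# Sort token tins by weight and latch the tilt-out bin

### The job

The steel tins of laundry tokens by the door look alike: lift each one to feel its weight. Put every tin heavier than a quarter of a kilo (250 g) inside the clear bin while it is still tilted out, and every lighter one, for refilling, in the green tray. Only when all the tins are sorted, push the bin fully home against its stop, and after that swing the hasp over until it rests closed over the strike plate. Leave the brush and the ball alone.

Things in the scene. Friction and masses are not known exactly. Their poses are not given: they have to be found in the camera images.
- bin (a joint): Tilt of the clear plastic bin in its maple holder, rad. 0 = fully home (upright, against its stop), it grows as the mouth tips out towards the robot; at most 0.55, and it starts somewhere from 0.3 to 0.5. It stays where it is left (stiff pivots: about 7 N at the rim moves it). The pivot axis runs along the bin's length, 30 mm behind the outer front face and 2 mm above the inner floor.
- bin_in (a point): Centre of the inner floor of the clear bin; moves with the bin. Its z axis is the bin's own up (normal to the floor), y runs along the bin's length, x from the front wall to the back wall. Inside the bin is 92 mm (x) by 330 mm (y), 74 mm deep, walls 4 mm; four tins stand side by side along y with 78 mm between centres, with room for fingers between them. At most four tins are heavy ones. When home the floor is 24 mm above the work surface and the rim 98 mm.
- bin_front (a point): Middle of the outer face of the bin's front wall (the wall nearest the robot), 10 mm below its rim; moves with the bin, axes as bin_in. A steel strike plate 34 mm wide (y) and 5 mm thick stands on the wall here; push on the wall to tip the bin home. The bin pivot lies 30 mm further back (+x) and 62 mm lower (-z) in these axes.
- hasp (a joint): Angle of the steel hasp, rad. Hinged on top of the holder's back board, turning about the holder's y axis. 0 = closed: the arm lies level across the middle of the bin towards the robot with its bent-down nose in front of the strike plate, at its stop. About 1.57 = standing straight up, at most 1.95 (leaning back). Starts from 1.6 to 1.9 and stays where it is left (about 1 N at the end moves it).
- hasp_tip (a point): Centre of the red grip pad near the free end of the hasp, 117 mm from the hinge. The pad is 18 mm wide along the hinge axis (y), 18 mm along the arm, 10 mm thick; the arm goes on 15 mm beyond this point to the nose, 16 mm wide, bent down 13 mm below the arm (the nose points towards the robot while the hasp stands up). With the hasp standing, pinch the pad from above across its 18 mm width. Axes at hasp angle 0 are those of the holder (x away from the robot, z up).
- hasp_hinge (a point): Fixed point on the hasp's hinge axis, middle of the holder's back board, 116 mm above the work surface. Axes are those of the holder: -x is its front, towards the robot, y is the hinge axis. 
- holder: Fixed maple holder that carries the bin and the hasp; origin under its centre, at the height of the work surface; -x is its front, towards the robot, y along its length. 374 mm wide (y), back board 108 mm and side cheeks 75 mm high. The closed bin's pivot axis lies at x = -20 mm, z = 26 mm.
- tray: Fixed green refill tray, 200 by 200 mm outside, 190 by 190 mm inside; origin under its centre at the height of the work surface. Its floor is 5 mm above the work surface, walls 5 mm thick reaching 22 mm above the work surface. Four tins fit at x, y = +-45 mm.
- tin_1: A square stainless steel tin with a shut lid and a brass-coloured band; origin at its centre (half-way up). 46 by 46 mm (x, y), 60 mm tall (z up when it stands). It holds laundry tokens, and weighs anything from 0.08 to 0.44 kg all told; only the weight tells how full it is, not the look or the name. May be absent.
- tin_2: A square stainless steel tin with a shut lid and a brass-coloured band; origin at its centre (half-way up). 46 by 46 mm (x, y), 60 mm tall (z up when it stands). It holds laundry tokens, and weighs anything from 0.08 to 0.44 kg all told; only the weight tells how full it is, not the look or the name. May be absent.
- tin_3: A square stainless steel tin with a shut lid and a brass-coloured band; origin at its centre (half-way up). 46 by 46 mm (x, y), 60 mm tall (z up when it stands). It holds laundry tokens, and weighs anything from 0.08 to 0.44 kg all told; only the weight tells how full it is, not the look or the name. May be absent.
- tin_4: A square stainless steel tin with a shut lid and a brass-coloured band; origin at its centre (half-way up). 46 by 46 mm (x, y), 60 mm tall (z up when it stands). It holds laundry tokens, and weighs anything from 0.08 to 0.44 kg all told; only the weight tells how full it is, not the look or the name. May be absent.
- tin_5: A square stainless steel tin with a shut lid and a brass-coloured band; origin at its centre (half-way up). 46 by 46 mm (x, y), 60 mm tall (z up when it stands). It holds laundry tokens, and weighs anything from 0.08 to 0.44 kg all told; only the weight tells how full it is, not the look or the name. May be absent.
- tin_6: A square stainless steel tin with a shut lid and a brass-coloured band; origin at its centre (half-way up). 46 by 46 mm (x, y), 60 mm tall (z up when it stands). It holds laundry tokens, and weighs anything from 0.08 to 0.44 kg all told; only the weight tells how full it is, not the look or the name. May be absent.
- brush: Blue plastic brush lying on the shelf, a bystander; leave it alone.
- ball_center (a point): Purple rubber ball, 60 mm, in a black ring, a bystander; leave it alone.
Things that resemble listed ones, but are neither listed nor needed, are in the scene too. Leave any brown look-alike of the tin_3 alone.

How it is judged:
By the outcome, as a careful person would: the job done as asked, in the order asked, and still so for the second after the job is handed in, with the robot touching nothing.
Of tin_1, tin_2, tin_3, tin_4, tin_5, tin_6 only 4 to 6 are there at a start; the rules pass over those that are not, and their reading is None.
At some moment in a run one of tin_1, tin_2, tin_3, tin_4, tin_5, tin_6 may be knocked a few centimetres aside while the robot is not near it.
Once in a run the grip may slacken for a moment while it holds something.
It also fails if it takes over 210 s, if anything falls off the work surface, if the arm or the gripper's body presses on something with over 40 N, if the wrist force passes 120 N, or if a joint passes its speed limit or range.

### The arm

A 6-joint arm with a two-finger parallel gripper is mounted at the origin on the work surface. World frame = base frame: x ahead of the robot, y to its left, z up, the work surface at z = 0. Lengths are in m, angles in rad, forces in N, time in s.
With the tool pointing down it reaches from about 0.35 to 0.975 m from the base axis. Payload 4.9 kg.
Tool frame: the origin (TCP) lies between the finger pads; the fingertips stand 17 mm ahead of it and the grasp point (between the pads) lies 2 mm behind it (manip.nose_length is the distance from the TCP to the fingertips, in m); z points along the fingers, y is the line along which they close (so a half turn about z gives the same grasp; the last joint's range is limited). The gripper opens to 85 mm and grips with 20 to 120 N. Pads are 22 mm wide; open, the fingers measure 114 mm over their backs; the gripper's body (76 mm by 85 mm) begins 54 mm behind the grasp point. The pads swing forward as they close: fully open they stand 13 mm farther back than shut.
Start: joints at [1.038, 0.053, 1.613, -0, 1.476, -0.119], TCP at [0.251, 0.572, 0.248] pointing down, gripper open.
Joint ranges: [-3.01, 3.01], [-1.01, 2.22], [0.06, 2.58], [-1.02, 4.17], [0.09, 2.62], [-3.14, 3.14]. Speed limits (rad/s): [2.57, 2.57, 3.14, 3.14, 3.14, 3.14].

### API

Orientations are given as a unit quaternion [w, x, y, z].
In Python, from plant import manip gives the robot as it stands. The module is installed in compiled form; this text tells all that it offers.
- The arm moves only by the tool apply_moves, never from a script. Its argument "moves" is a list of rows, each a list of 3 entries, a list of its own where there are three numbers: the turn, a rotation vector about the tool's x, y, z in rad, then the shift along the tool's x, y, z in cm, then the closure, from -1 (fully open) to 1 (shut), so that 0 is half open. A call has 1 to 20 rows; each row is the pose to reach, as a shift and turn from the pose commanded when the call began, along the tool's axes at that moment; what a row does not reach only later rows make up. A row lasts 1/10 s, in which the tool goes at most 50 mm and 8.59 degrees, less where a joint would pass 70% of its speed; a pose out of reach is approached as far as the arm can. A call with a gripper value outside its range is refused whole. The fingers move at their own pace and stop on an object; the grip force is fixed at half the most. Time passes only in rows, so rows that repeat a pose let the fingers close. It gives the time, the measured TCP pose, the force, the opening and the grip force at its end, in the units of the state.
- manip.state(): the state, without advancing time (a new reading comes with each control period).
- manip.grab_frame(name): name is "scene" or "top" or "wrist"; returns a dict with "image" (420x560x3 uint8, red, green, blue), "K" (3x3 intrinsics, pixels), "rvec" (rotation vector, rad) and "tvec" (3), from world to camera coordinates, as OpenCV has them. Camera axes: x right, y down, z forward; pixel columns grow to the right and rows downward; lengths in m; the calibration is good to about 2 mm. A picture is of the moment at which its call begins. There is no depth.
- manip.job_done(): hands the job in; it is judged then, once.
Trained networks look in a picture, given as the dict that the camera call returned (one of the last four; its "shot" number tells which), for a name from the list of things; names that differ only in an ending like _2 or _b are one class to them, and where a whole thing is asked for, a point or a joint stands for the part that bears it (a point fixed in the world has none). Each returns a list of dicts, best first, with "score" (0 to 1); they miss things now and then, are a little off and sometimes report something else, mostly with a low value. They report only what shows in the picture. A call takes as long as a camera call. They do not tell look-alikes from the thing itself.
- manip.look_for(picture, label): "location" ([x, y, z] in m, in the coordinates of the camera as it stood for that picture, good to about 4 mm: the middle of the surface that is visible of it).
- manip.silhouettes(picture, label): "pixels" (420x560 bool, what is visible of it).
- manip.spot_point(picture, label): "location" ([x, y, z] in m, in the coordinates of the camera as it stood for that picture, good to about 4 mm: a listed point, or the origin of a listed thing).
The state is a dict: "time": time; "joint_pos": joint angles; "joint_vel": joint speeds; "joint_efforts": joint torques, N m; "tool_pos": TCP position; "tool_rot": TCP orientation; "contact_force": force on the tool from outside, world axes, zero at the start; "ft_torque": the same for the moment, N m; "gripper_width": opening from 0.0 (shut) to 1.0 (fully open); "grasp_force": force on a finger pad.
Only numpy, scipy, OpenCV 4.12 (cv2) and the standard library are available. Lean on these libraries where they do the work, as an engineer would, in place of code of your own. Each camera call takes 0.05 s, during which the arm holds its last target. There are 200 camera calls.

## Working session

There is one attempt and no reset: what is moved stays moved. The work goes in short steps, Python scripts to look and compute and a tool call to move; the robot and the scene stay as the last step left them, time stands still between calls to the robot, and variables do not carry over. Pictures are saved under pics/ and viewed, at most 14 in all, crops included, and the job is handed in when it is done.

Besides the shell and the picture viewer there is one more tool, called by a JSON object that holds its "op" and its "data". apply_moves: Moves the arm, as the interface text tells. Its arguments: {"type":"object","properties":{"moves":{"type":"array"}},"required":["moves"]}

```bash
mkdir -p pics; cat > h.py <<'E'
from plant import manip
import numpy as np, cv2
from scipy.spatial.transform import Rotation as R
def grab(n): return manip.grab_frame(n)
def w(p,loc):
    Rm=cv2.Rodrigues(np.array(p['rvec'],float))[0]; return Rm.T@(np.array(loc)-np.array(p['tvec']).ravel())
def save(p,f): cv2.imwrite('pics/'+f,p['image'][:,:,::-1])
def rep(p,labels,fn='spot_point',mn=0.2):
    for l in labels:
        for d in getattr(manip,fn)(p,l):
            if d['score']>mn: print(fn[:4],l,round(d['score'],2),np.round(w(p,d['location']),3))
def proj(p,X):
    return cv2.projectPoints(np.array(X,float).reshape(-1,3),np.array(p['rvec'],float),np.array(p['tvec'],float),p['K'],None)[0].reshape(-1,2)
def st():
    s=manip.state(); return s
E
python3 - <<'E'
from h import *
for n in ['scene','top']:
    p=grab(n); save(p,n+'1.png'); print(n)
    rep(p,['tin_1','tray','holder','bin_in','bin_front','hasp_tip','hasp_hinge','brush','ball_center'])
s=st(); print({k:np.round(v,3) for k,v in s.items()}, R.from_quat(np.roll(s['tool_rot'],-1)).as_matrix().round(3))
E
```

```text
scene
spot tin_1 0.92 [ 0.664 -0.121  0.031]
spot tin_1 0.9 [0.376 0.056 0.025]
spot tin_1 0.88 [ 0.462 -0.129  0.031]
spot tin_1 0.86 [ 0.672 -0.024  0.033]
spot tin_1 0.73 [ 0.439 -0.032  0.033]
spot tin_1 0.71 [ 0.555 -0.029  0.03 ]
spot tray 0.56 [ 0.502 -0.365  0.002]
spot holder 0.89 [ 0.539  0.287 -0.003]
spot holder 0.64 [ 0.66  -0.124  0.029]
spot bin_in 0.79 [0.541 0.289 0.029]
spot bin_front 0.96 [0.474 0.267 0.075]
spot hasp_tip 0.84 [0.615 0.309 0.235]
spot hasp_hinge 0.64 [0.601 0.306 0.119]
spot brush 0.95 [ 0.758  0.035 -0.004]
spot brush 0.24 [ 0.5   -0.368 -0.001]
spot ball_center 0.92 [ 0.749 -0.185  0.032]
spot ball_center 0.61 [ 0.555 -0.031  0.03 ]
spot ball_center 0.42 [ 0.458 -0.131  0.027]
spot ball_center 0.21 [ 0.759  0.035 -0.002]
top
spot tin_1 0.9 [ 0.461 -0.129  0.031]
spot tin_1 0.82 [0.381 0.059 0.031]
spot tin_1 0.81 [ 0.658 -0.124  0.026]
spot tin_1 0.73 [ 0.68  -0.025  0.027]
spot tin_1 0.67 [ 0.344 -0.115  0.031]
spot tin_1 0.64 [ 0.439 -0.029  0.03 ]
spot tin_1 0.59 [ 0.561 -0.029  0.033]
spot tray 0.93 [ 0.504 -0.364 -0.   ]
spot holder 0.93 [0.
[... 200 characters left out ...]
038 -0.002]
spot brush 0.45 [ 0.504 -0.365 -0.001]
spot ball_center 0.89 [ 0.751 -0.188  0.035]
{'time': np.float64(1.0), 'joint_pos': array([ 1.038,  0.053,  1.613, -0.   ,  1.476, -0.119]), 'joint_vel': array([-0.001, -0.001, -0.   ,  0.   ,  0.002,  0.   ]), 'joint_efforts': array([ 0.0000e+00, -3.9370e+01, -3.7047e+01, -0.0000e+00,  1.0000e-03,
        0.0000e+00]), 'tool_pos': array([0.251, 0.572, 0.248]), 'tool_rot': array([0.   , 0.205, 0.979, 0.   ]), 'contact_force': array([ 0.245,  0.056, -0.549]), 'ft_torque': array([ 0.014,  0.056, -0.026]), 'grasp_force': np.float64(0.0), 'gripper_width': np.float64(1.004)} [[-0.916  0.402  0.   ]
 [ 0.402  0.916 -0.   ]
 [-0.     0.    -1.   ]]
```

View pics/top1.png

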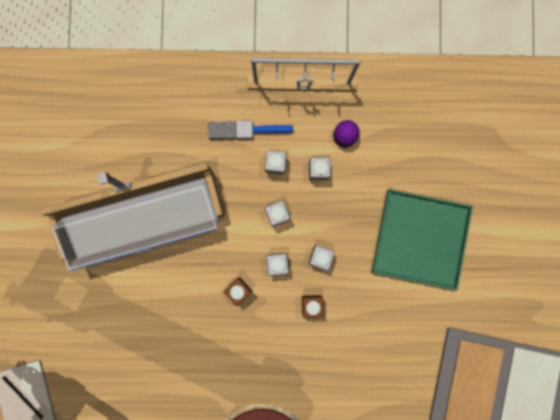

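View pics/scene1.png

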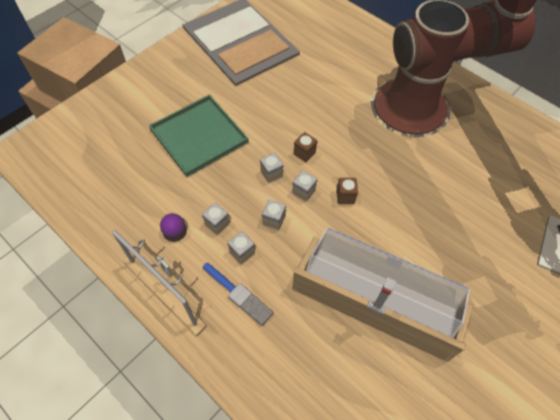

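The top view shows five steel tins, at (276,160), (320,167), (278,213), (278,264) and (321,257). Two brown look-alikes sit at (237,292) and (313,307) and stay put. The tray is on the right and the tilted bin on the left. Next I need the tin yaws and the holder pose.

```bash
cat >> h.py <<'E'
from scipy.optimize import minimize
def box(x,y,yaw,sx,sy,z0,z1):
    c=np.array([[a*sx/2,b*sy/2,0] for a in(-1,1) for b in(-1,1)]); c=c@R.from_rotvec([0,0,yaw]).as_matrix().T+[x,y,0]
    return np.vstack([c+[0,0,z0],c+[0,0,z1]])
def iou(p,m,pts,s=4):
    h=cv2.convexHull((proj(p,pts)*s).astype(np.float32)).astype(np.int32)
    M=np.zeros((420*s,560*s),np.uint8); cv2.fillConvexPoly(M,h,1)
    M=cv2.resize(M.astype(np.float32),(560,420),interpolation=cv2.INTER_AREA)
    return np.minimum(M,m).sum()/np.maximum(M,m).sum()
def fit(p,m,x,y,sx=.046,sy=.046,z0=0,z1=.06,yaws=np.arange(-.75,.8,.25)):
    m=m.astype(np.float32); best=None
    for a in yaws:
        f=lambda v:-iou(p,m,box(x+v[0]/1e3,y+v[1]/1e3,a+v[2]/20,sx,sy,z0,z1))
        r=minimize(f,[0,0,0],method='Nelder-Mead',options=dict(initial_simplex=[[0,0,0],[3,0,0],[0,3,0],[0,0,2]],maxfev=60))
        if best is None or r.fun<best[0]: best=(r.fun,x+r.x[0]/1e3,y+r.x[1]/1e3,a+r.x[2]/20)
    return np.round([-best[0],best[1],best[2],best[3]],3)
def tins(p,cam_fit=True):
    out=[]; sp=[(w(p,d['location']),d['score']) for d in manip.spot_point(p,'tin_1') if d['score']>.3]
    for d in manip.silhouettes(p,'tin_1'):
        if d['score']<.3 or d['pixels'].sum()<50: continue
        rgb=p['image'][d['pixels']].mean(0)
        ys,xs=np.nonzero(d['pixels']); c=np.array([xs.mean(),ys.mean()])
        q=min(sp,key=lambda s:np.hypot(*(proj(p,s[0])[0]-c)))
        out.append((fit(p,d['pixels'],q[0][0],q[0][1]) if cam_fit else np.round(q[0],3),rgb.astype(int),round(d['score'],2)))
    return out
E
python3 - <<'E'
from h import *
p=grab('top')
for t in tins(p): print(*t)
for l,sx,sy,z in [('tray',.2,.2,.022)]:
    d=manip.silhouettes(p,l)[0]; print(l,fit(p,d['pixels'],.504,-.364,sx,sy,0,z))
d=manip.silhouettes(p,'holder')
for e in d[:2]:
    m=e['pixels']; print(e['score'],m.sum()); q=cv2.minAreaRect(np.argwhere(m)[:,::-1].astype(np.float32)); print(q)
E
```

```text
[ 0.944  0.674 -0.021  1.489] [168 166 157] 0.78
[ 0.898  0.44  -0.03  -1.438] [184 184 177] 0.78
[ 0.943  0.457 -0.129  1.287] [174 173 164] 0.65
[ 0.838  0.347 -0.111  0.183] [143 122 102] 0.65
[0.878 0.377 0.06  0.769] [147 125 104] 0.63
[ 0.917  0.556 -0.027  0.386] [183 182 175] 0.57
[ 0.918  0.661 -0.121 -0.026] [165 162 153] 0.57
[ 0.     0.378  0.061 -0.75 ] [157 153 148] 0.57
tray [ 0.981  0.503 -0.366 -0.183]
0.69 11386
((131.0770263671875, 209.17446899414062), (85.38714599609375, 175.7206268310547), 74.60444641113281)
```

```bash
cat >> h.py <<'E'
def tool(psi,th=0):
    x=np.array([np.cos(psi),np.sin(psi),0]); z=np.array([0,0,-1.]); 
    f=-x*np.sin(th)+z*np.cos(th) if th else z   # tilt: z goes forward (away from x)
    xx=x*np.cos(th)+z*np.sin(th); return np.column_stack([xx,np.cross(f,xx),f])
def go(pos,psi,th=0,base=None):
    s=st()
    T=R.from_quat(np.roll(s['tool_rot'],-1)).as_matrix(); p0=np.array(s['tool_pos'])
    if base is not None: p0,T=base
    G=tool(psi,th); rv=R.from_matrix(T.T@G).as_rotvec(); sh=T.T@(np.array(pos)-p0)*100
    n=max(np.linalg.norm(sh)/5,np.degrees(np.linalg.norm(rv))/8.59)
    print('turn',rv.round(3),'shift',sh.round(2),'rows',round(n,1))
def F(n=6):
    f=[]
    for i in range(n): grab('wrist'); f.append(np.r_[manip.state()['contact_force'],manip.state()['joint_efforts'][1:3]])
    print('F mean',np.mean(f,0).round(3),'sd',np.std(f,0).round(3)); return np.mean(f,0)
E
python3 - <<'E'
from h import *
go([.44,-.03,.2],np.pi+.13)
E
```

```text
turn [-0.     0.    -0.544] shift [-41.49 -47.56   4.83] rows 12.7
```

{"op": "apply_moves", "data": {"moves": [[[0,0,-0.544],[-41.5,-47.6,4.8],-1],[[0,0,-0.544],[-41.5,-47.6,4.8],-1],[[0,0,-0.544],[-41.5,-47.6,4.8],-1],[[0,0,-0.544],[-41.5,-47.6,4.8],-1],[[0,0,-0.544],[-41.5,-47.6,4.8],-1],[[0,0,-0.544],[-41.5,-47.6,4.8],-1],[[0,0,-0.544],[-41.5,-47.6,4.8],-1],[[0,0,-0.544],[-41.5,-47.6,4.8],-1],[[0,0,-0.544],[-41.5,-47.6,4.8],-1],[[0,0,-0.544],[-41.5,-47.6,4.8],-1],[[0,0,-0.544],[-41.5,-47.6,4.8],-1],[[0,0,-0.544],[-41.5,-47.6,4.8],-1],[[0,0,-0.544],[-41.5,-47.6,4.8],-1],[[0,0,-0.544],[-41.5,-47.6,4.8],-1],[[0,0,-0.544],[-41.5,-47.6,4.8],-1],[[0,0,-0.544],[-41.5,-47.6,4.8],-1],[[0,0,-0.544],[-41.5,-47.6,4.8],-1],[[0,0,-0.544],[-41.5,-47.6,4.8],-1]]}}

```text
time: 3.05
tool_pos: [0.4398, -0.0294, 0.2004]
tool_rot: [0.0, -0.066, 0.998, -0.0]
contact_force: [-0.2, -0.2, -0.7]
gripper_width: 0.999
grasp_force: 0.0
```

```bash
python3 - <<'E'
from h import *
p=grab('wrist'); save(p,'w1.png')
for t in tins(p): print(*t)
F(6); s=st(); print(s['time'],s['tool_pos'],s['joint_pos'].round(2)); go([.44,-.03,.042],np.pi+.13)
E
```

```text
[ 0.934  0.458 -0.126 -0.332] [163 155 142] 0.78
[0.893 0.379 0.061 0.683] [134 113  93] 0.72
[ 0.918  0.556 -0.025  0.333] [138 130 117] 0.69
[ 0.949  0.347 -0.107  0.045] [101  85  70] 0.69
[ 0.243  0.663 -0.115 -0.253] [82 72 58] 0.61
[ 0.     0.661 -0.121 -0.75 ] [86 43 94] 0.6
[ 0.922  0.441 -0.027  0.105] [158 152 140] 0.58
[ 0.     0.556 -0.024 -0.75 ] [82 75 67] 0.57
F mean [ 2.0800e-01 -5.0000e-03 -1.7300e-01 -2.0410e+01 -3.6739e+01] sd [0.173 0.224 0.327 0.004 0.002]
3.5 [ 0.43986803 -0.03043632  0.200308  ] [-0.24 -0.38  2.08 -0.    1.45 -1.94]
turn [-0. -0.  0.] shift [-0.02  0.04 15.83] rows 3.2
```

View pics/w1.png

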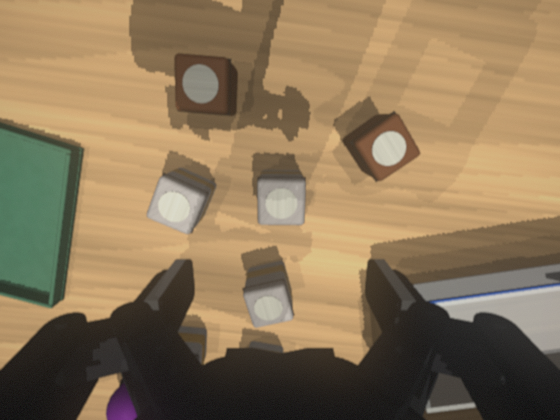

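E is directly under the gripper and the tin poses match. I'll grasp it and lift.

{"op": "apply_moves", "data": {"moves": [[[0,0,0],[0,0.2,5],-1],[[0,0,0],[0,0.2,10],-1],[[0,0,0],[0,0.2,13],-1],[[0,0,0],[0,0.2,15.8],-1],[[0,0,0],[0,0.2,15.8],-1],[[0,0,0],[0,0.2,15.8],1],[[0,0,0],[0,0.2,15.8],1],[[0,0,0],[0,0.2,15.8],1],[[0,0,0],[0,0.2,15.8],1],[[0,0,0],[0,0.2,15.8],1],[[0,0,0],[0,0.2,15.8],1],[[0,0,0],[0,0.2,15.8],1],[[0,0,0],[0,0.2,13],1],[[0,0,0],[0,0.1,9],1],[[0,0,0],[0,0.0,4],1],[[0,0,0],[0,0,0],1],[[0,0,0],[0,0,0],1],[[0,0,0],[0,0,0],1],[[0,0,0],[0,0,0],1]]}}

```text
time: 5.4
tool_pos: [0.4388, -0.0302, 0.1985]
tool_rot: [-0.001, -0.065, 0.998, 0.0]
contact_force: [-0.3, -0.4, -1.4]
gripper_width: 0.53
grasp_force: 62.0
```

```bash
cat >> h.py <<'E'
HY=.27
def trayslot(i,j,z):  # i,j in +-1
    a=-.183; v=R.from_rotvec([0,0,a]).apply([.045*i,.045*j,0]); return [.503+v[0],-.365+v[1],z]
E
python3 - <<'E'
from h import *
F(6); s=st(); print(s['time'],s['tool_pos'],s['gripper_width'],s['grasp_force'])
for z in (.2,.06,.05): go(trayslot(1,1,z),np.pi-.183)
E
```

```text
F mean [  0.223  -0.234  -1.275 -21.31  -37.817] sd [0.405 0.34  0.347 0.27  0.323]
5.7 [ 0.43935194 -0.03032799  0.19914278] 0.5284250979975582 62.02902674674988
turn [ 0.    -0.002  0.313] shift [ -7.63 -31.12  -0.12] rows 6.4
turn [ 0.    -0.002  0.313] shift [ -7.66 -31.13  13.88] rows 7.0
turn [ 0.    -0.002  0.313] shift [ -7.66 -31.13  14.88] rows 7.1
```

```bash
python3 - <<'E'
from h import *
F(8); s=st(); print(s['time'],s['joint_efforts'].round(3),s['joint_pos'].round(4),s['tool_pos'])
E
```

```text
F mean [ 2.8600e-01 -2.8000e-02 -1.4000e+00 -2.0969e+01 -3.7539e+01] sd [0.66  0.393 0.577 0.016 0.046]
6.1 [-1.0000e-03 -2.0998e+01 -3.7606e+01 -1.0000e-03  1.0000e-03  0.0000e+00] [-0.2382 -0.381   2.0768 -0.      1.4458 -1.9392] [ 0.43990634 -0.03046121  0.20036183]
```

It weighs about 0.13 kg, so it's light and goes in the tray.

{"op": "apply_moves", "data": {"moves": [[[0,0,0.313],[-7.6,-31.1,4],1],[[0,0,0.313],[-7.6,-31.1,4],1],[[0,0,0.313],[-7.6,-31.1,4],1],[[0,0,0.313],[-7.6,-31.1,4],1],[[0,0,0.313],[-7.6,-31.1,4],1],[[0,0,0.313],[-7.6,-31.1,4],1],[[0,0,0.313],[-7.6,-31.1,4],1],[[0,0,0.313],[-7.6,-31.1,8],1],[[0,0,0.313],[-7.6,-31.1,12],1],[[0,0,0.313],[-7.6,-31.1,14],1],[[0,0,0.313],[-7.6,-31.1,15.2],1],[[0,0,0.313],[-7.6,-31.1,15.2],1],[[0,0,0.313],[-7.6,-31.1,15.2],1],[[0,0,0.313],[-7.6,-31.1,15.2],-0.5],[[0,0,0.313],[-7.6,-31.1,15.2],-0.5],[[0,0,0.313],[-7.6,-31.1,15.2],-0.5],[[0,0,0.313],[-7.6,-31.1,12],-0.5],[[0,0,0.313],[-7.6,-31.1,7],-0.7],[[0,0,0.313],[-7.6,-31.1,2],-1],[[0,0,0.313],[-7.6,-31.1,0],-1]]}}

```text
time: 8.1
tool_pos: [0.5578, -0.3305, 0.2073]
tool_rot: [0.004, 0.091, 0.996, -0.003]
contact_force: [0.5, -0.3, -0.1]
gripper_width: 0.999
grasp_force: 0.0
```

```bash
cat >> h.py <<'E'
def near(p,x,y,r=.08):
    for t in tins(p):
        if t[0][0]>.6: print(*t)
E
python3 - <<'E'
from h import *
p=grab('top'); near(p,0,0); go([.458,-.127,.15],np.pi-.3); print(st()['gripper_width'],st()['time'])
E
```

```text
[ 0.93   0.659 -0.122 -0.002] [180 176 166] 0.9
[ 0.864  0.457 -0.129 -0.353] [185 183 174] 0.84
[0.941 0.377 0.06  0.755] [141 117  95] 0.68
[ 0.937  0.346 -0.11   0.058] [124 103  83] 0.67
[ 0.941  0.673 -0.021 -0.075] [186 182 174] 0.64
[ 0.937  0.555 -0.027  0.38 ] [199 196 187] 0.62
turn [-0.002  0.004  0.117] shift [13.39 18.15  5.18] rows 4.6
0.9972254483089867 8.25
```

{"op": "apply_moves", "data": {"moves": [[[0,0,0.117],[13.4,18.1,4],-1],[[0,0,0.117],[13.4,18.1,4],-1],[[0,0,0.117],[13.4,18.1,4],-1],[[0,0,0.117],[13.4,18.1,4],-1],[[0,0,0.117],[13.4,18.1,6],-1],[[0,0,0.117],[13.4,18.1,8],-1],[[0,0,0.117],[13.4,18.1,12],-1],[[0,0,0.117],[13.4,18.1,15],-1],[[0,0,0.117],[13.4,18.1,16],-1],[[0,0,0.117],[13.4,18.1,16],-1],[[0,0,0.117],[13.4,18.1,16],1],[[0,0,0.117],[13.4,18.1,16],1],[[0,0,0.117],[13.4,18.1,16],1],[[0,0,0.117],[13.4,18.1,16],1],[[0,0,0.117],[13.4,18.1,16],1],[[0,0,0.117],[13.4,18.1,14],1],[[0,0,0.117],[13.4,18.1,10],1],[[0,0,0.117],[13.4,18.1,6],1],[[0,0,0.117],[13.4,18.1,4],1],[[0,0,0.117],[13.4,18.1,4],1]]}}

```text
time: 10.25
tool_pos: [0.4584, -0.1273, 0.1636]
tool_rot: [0.003, 0.149, 0.989, -0.001]
contact_force: [0.8, -0.7, -3.3]
gripper_width: 0.531
grasp_force: 62.8
```

```bash
python3 - <<'E'
from h import *
for i in range(6): grab('wrist')
F(8); s=st(); print(s['time'],s['tool_pos'],s['joint_pos'].round(3),s['gripper_width'],s['grasp_force'])
go(trayslot(1,-1,.2),np.pi-.183)
E
```

```text
F mean [ 1.6000e-02 -2.7000e-01 -3.7780e+00 -2.6396e+01 -3.7603e+01] sd [0.713 0.392 0.537 0.075 0.051]
10.95 [ 0.45675711 -0.12659211  0.16023607] [-0.428 -0.25   2.044  0.     1.348 -1.699] 0.5287560213888228 62.76432752609253
turn [ 0.    -0.    -0.117] shift [-16.45 -25.36  -3.98] rows 6.1
```

About 0.37 kg, so it's heavy and goes in the bin. I need a good bin pose first.

```bash
cat >> h.py <<'E'
def binT(h,th):  # h=(x,y,yaw) holder; returns origin bin_in, axes
    Rh=R.from_rotvec([0,0,h[2]]).as_matrix(); ex=Rh@[np.cos(th),0,np.sin(th)]; ez=Rh@[-np.sin(th),0,np.cos(th)]
    piv=np.array([h[0],h[1],0])+Rh@[-.020,0,.026]; ey=Rh[:,1]
    return piv+.020*ex-.002*ez, np.column_stack([ex,ey,ez])
def binpts(h,th,P): o,B=binT(h,th); return np.array(P)@B.T+o
def hpts(h,P): return np.array(P)@R.from_rotvec([0,0,h[2]]).as_matrix().T+[h[0],h[1],0]
E
python3 - <<'E'
from h import *
from scipy.optimize import least_squares
obs={l:[] for l in ['holder','bin_in','bin_front','hasp_hinge','hasp_tip']}
for k in range(2):
  for n in ['top','scene']:
    p=grab(n)
    for l in obs:
        d=manip.spot_point(p,l)
        if d and d[0]['score']>.4: obs[l].append(w(p,d[0]['location']))
for l in obs: print(l,np.mean(obs[l],0).round(4),np.std(obs[l],0).round(4))
RIM=[[-.05,-.169,.074],[-.05,.169,.074],[.05,.169,.074],[.05,-.169,.074]]
def res(v):
    h=v[:3];th=v[3]; r=[]
    r+=list(np.mean(obs['holder'],0)-[h[0],h[1],0]); o,B=binT(h,th)
    r+=list(np.mean(obs['bin_in'],0)-o); r+=list(np.mean(obs['bin_front'],0)-binpts(h,th,[[-.05,0,.064]])[0])
    r.append((h[2]-.27)*.15)
    return np.array(r)
q=least_squares(res,[.54,.288,.27,.35]).x; print(q.round(4), res(q).round(4))
p=grab('top'); im=p['image'][:,:,::-1].copy(); s=4; c=(30,130,220,150)
im=cv2.resize(im,None,fx=s,fy=s,interpolation=cv2.INTER_CUBIC)
def poly(P,col): cv2.polylines(im,[((proj(p,P)+.5)*s).astype(np.int32)],True,col,1)
poly(binpts(q[:3],q[3],RIM),(0,0,255)); 
poly(binpts(q[:3],q[3],[[-.046,-.165,0],[-.046,.165,0],[.046,.165,0],[.046,-.165,0]]),(255,0,0))
cv2.imwrite('pics/ov1.png',im[150*s:290*s,35*s:235*s])
E
```

```text
holder [ 5.404e-01  2.875e-01 -3.000e-04] [0.0029 0.0009 0.0022]
bin_in [0.5396 0.2877 0.0301] [0.0011 0.0018 0.0019]
bin_front [0.4743 0.2701 0.0734] [0.001  0.0053 0.0014]
hasp_hinge [0.6048 0.307  0.1147] [0.0014 0.0004 0.0018]
hasp_tip [0.6159 0.3099 0.2346] [0.0015 0.0012 0.002 ]
[0.5405 0.2879 0.2689 0.344 ] [-0.0001 -0.0004 -0.0003 -0.0004 -0.0001 -0.0008  0.0005  0.0005 -0.0009
 -0.0002]
```

View pics/ov1.png

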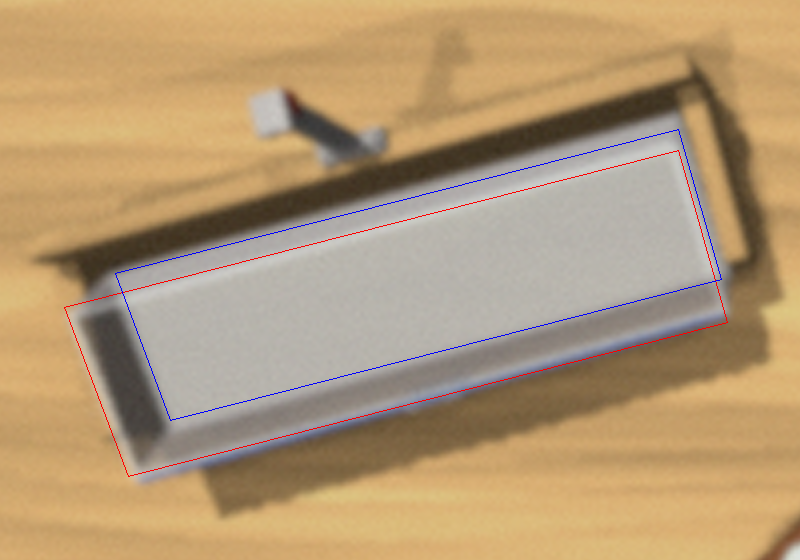

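```bash
cat >> h.py <<'E'
H=(.541,.286,.288); TH=.344
def slot(y,up): 
    o,B=binT(H,TH); p=o+B[:,1]*y+B[:,2]*up; go(p,np.pi+H[2],TH); return p
E
python3 - <<'E'
from h import *
for u in (.17,.11,.045): print(slot(-.113,u).round(3))
E
```

```text
turn [-0.101 -0.334 -0.582] shift [ 2.68 29.3  -3.06] rows 5.9
[0.518 0.161 0.191]
turn [-0.101 -0.334 -0.582] shift [ 1.   30.42  2.59] rows 6.1
[0.537 0.167 0.134]
turn [-0.101 -0.334 -0.582] shift [-0.82 31.64  8.71] rows 6.6
[0.558 0.173 0.073]
```

{"op": "apply_moves", "data": {"moves": [[[-0.101,-0.334,-0.582],[2.7,29.3,-3.1],1],[[-0.101,-0.334,-0.582],[2.7,29.3,-3.1],1],[[-0.101,-0.334,-0.582],[2.7,29.3,-3.1],1],[[-0.101,-0.334,-0.582],[2.7,29.3,-3.1],1],[[-0.101,-0.334,-0.582],[2.7,29.3,-3.1],1],[[-0.101,-0.334,-0.582],[2.7,29.3,-3.1],1],[[-0.101,-0.334,-0.582],[2.7,29.3,-3.1],1],[[-0.101,-0.334,-0.582],[2.7,29.3,-3.1],1],[[-0.101,-0.334,-0.582],[2.7,29.3,-3.1],1],[[-0.101,-0.334,-0.582],[1.8,29.9,-0.3],1],[[-0.101,-0.334,-0.582],[1.0,30.4,2.6],1],[[-0.101,-0.334,-0.582],[0.1,31.0,5.6],1],[[-0.101,-0.334,-0.582],[-0.5,31.4,7.6],1],[[-0.101,-0.334,-0.582],[-0.8,31.6,8.7],1],[[-0.101,-0.334,-0.582],[-0.8,31.6,8.7],1],[[-0.101,-0.334,-0.582],[-0.8,31.6,8.7],1]]}}

```text
time: 13.8
tool_pos: [0.5582, 0.1721, 0.0739]
tool_rot: [0.17, -0.141, 0.975, 0.024]
contact_force: [0.4, -0.3, -3.4]
gripper_width: 0.528
grasp_force: 64.6
```

```bash
python3 - <<'E'
from h import *
slot(-.113,.045); slot(-.113,.15); F(3); p=grab('top')
im=cv2.resize(p['image'][140:300,30:240,::-1],None,fx=3.5,fy=3.5,interpolation=cv2.INTER_CUBIC); cv2.imwrite('pics/b1.png',im)
E
```

```text
turn [-0.001  0.001 -0.001] shift [0.01 0.11 0.07] rows 0.0
turn [-0.001  0.001 -0.001] shift [  0.     0.11 -10.43] rows 2.1
F mean [ -0.352  -0.169  -3.549 -32.475 -35.244] sd [0.433 0.341 0.555 0.067 0.007]
```

View pics/b1.png

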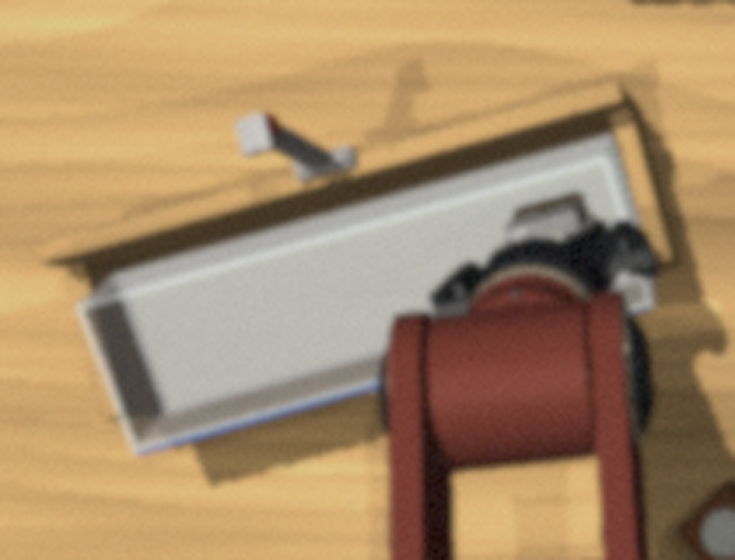

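{"op": "apply_moves", "data": {"moves": [[[0,0,0],[0,0.1,0.1],1],[[0,0,0],[0,0.1,0.2],1],[[0,0,0],[0,0.1,0.3],1],[[0,0,0],[0,0.1,0.3],-0.3],[[0,0,0],[0,0.1,0.3],-0.3],[[0,0,0],[0,0.1,0.3],-0.3],[[0,0,0],[0,0.1,-2],-0.3],[[0,0,0],[0,0.1,-5],-0.3],[[0,0,0],[0,0.1,-8],-0.3],[[0,0,0],[0,0.1,-11],-1],[[0,0,0],[0,0.1,-13],-1],[[0,0,0],[0,0.1,-13],-1]]}}

```text
time: 15.2
tool_pos: [0.5177, 0.1615, 0.2009]
tool_rot: [0.174, -0.141, 0.974, 0.024]
contact_force: [-0.2, 0.4, -0.2]
gripper_width: 1.003
grasp_force: 0.0
```

```bash
python3 - <<'E'
from h import *
p=grab('top'); near(p,0,0); rep(p,['bin_front','bin_in'])
go([.555,-.026,.20],np.pi+.36); go([.555,-.026,.042],np.pi+.36)
E
```

```text
[ 0.913  0.661 -0.122 -0.006] [180 177 169] 0.95
[ 0.928  0.556 -0.027  0.384] [197 195 187] 0.86
[ 0.892  0.347 -0.11   0.06 ] [154 130 107] 0.81
[ 0.942  0.556 -0.331 -0.161] [160 162 153] 0.7
[ 0.914  0.674 -0.02  -0.041] [185 182 174] 0.57
spot bin_front 0.94 [0.476 0.276 0.075]
spot bin_in 0.75 [0.54  0.288 0.031]
spot bin_in 0.51 [0.473 0.272 0.073]
spot bin_in 0.34 [0.563 0.177 0.057]
turn [-0.012  0.341 -0.071] shift [  1.17 -19.1   -1.09] rows 3.8
turn [-0.012  0.341 -0.071] shift [  6.46 -19.1   13.8 ] rows 4.9
```

{"op": "apply_moves", "data": {"moves": [[[-0.012,0.341,-0.071],[1.2,-19.1,-1.1],-1],[[-0.012,0.341,-0.071],[1.2,-19.1,-1.1],-1],[[-0.012,0.341,-0.071],[1.2,-19.1,-1.1],-1],[[-0.012,0.341,-0.071],[1.2,-19.1,-1.1],-1],[[-0.012,0.341,-0.071],[1.2,-19.1,-1.1],-1],[[-0.012,0.341,-0.071],[3.0,-19.1,3.9],-1],[[-0.012,0.341,-0.071],[4.7,-19.1,8.8],-1],[[-0.012,0.341,-0.071],[5.8,-19.1,12],-1],[[-0.012,0.341,-0.071],[6.5,-19.1,13.8],-1],[[-0.012,0.341,-0.071],[6.5,-19.1,13.8],-1],[[-0.012,0.341,-0.071],[6.5,-19.1,13.8],1],[[-0.012,0.341,-0.071],[6.5,-19.1,13.8],1],[[-0.012,0.341,-0.071],[6.5,-19.1,13.8],1],[[-0.012,0.341,-0.071],[6.5,-19.1,13.8],1],[[-0.012,0.341,-0.071],[6.5,-19.1,13.8],1],[[-0.012,0.341,-0.071],[4.7,-19.1,8.8],1],[[-0.012,0.341,-0.071],[3.0,-19.1,3.9],1],[[-0.012,0.341,-0.071],[2.4,-19.1,2.3],1],[[-0.012,0.341,-0.071],[2.4,-19.1,2.3],1]]}}

```text
time: 17.35
tool_pos: [0.5581, -0.0264, 0.1713]
tool_rot: [0.006, -0.179, 0.984, -0.002]
contact_force: [0.4, -0.2, -0.4]
gripper_width: 0.529
grasp_force: 62.1
```

```bash
python3 - <<'E'
from h import *
for i in range(5): grab('wrist')
F(8); s=st(); print(s['time'],s['tool_pos'],s['gripper_width'],s['grasp_force'])
go(trayslot(1,-1,.16),np.pi-.183)
for u in (.17,.043): slot(-.036,u)
E
```

```text
F mean [ -0.075   0.054  -1.469 -34.001 -36.026] sd [0.406 0.606 0.258 0.194 0.14 ]
18.0 [ 0.55535615 -0.02591092  0.16569369] 0.5285645761096298 62.10252285003662
turn [0.    0.002 0.543] shift [ 15.31 -36.07   0.54] rows 7.8
turn [ 0.012 -0.341  0.071] shift [-3.62 26.52 -2.52] rows 5.4
turn [ 0.012 -0.341  0.071] shift [-7.86 26.22  9.45] rows 5.8
```

About 0.13 kg, so it's light and goes in the tray.

{"op": "apply_moves", "data": {"moves": [[[0,0.002,0.543],[15.3,-36.1,0.5],1],[[0,0.002,0.543],[15.3,-36.1,0.5],1],[[0,0.002,0.543],[15.3,-36.1,0.5],1],[[0,0.002,0.543],[15.3,-36.1,0.5],1],[[0,0.002,0.543],[15.3,-36.1,0.5],1],[[0,0.002,0.543],[15.3,-36.1,0.5],1],[[0,0.002,0.543],[15.3,-36.1,0.5],1],[[0,0.002,0.543],[15.3,-36.1,0.5],1],[[0,0.002,0.543],[15.3,-36.1,0.5],1],[[0,0.002,0.543],[15.3,-36.1,5],1],[[0,0.002,0.543],[15.3,-36.1,9],1],[[0,0.002,0.543],[15.3,-36.1,11],1],[[0,0.002,0.543],[15.3,-36.1,11.8],1],[[0,0.002,0.543],[15.3,-36.1,11.8],1],[[0,0.002,0.543],[15.3,-36.1,11.8],-0.5],[[0,0.002,0.543],[15.3,-36.1,11.8],-0.5],[[0,0.002,0.543],[15.3,-36.1,11.8],-0.5],[[0,0.002,0.543],[15.3,-36.1,7],-0.5],[[0,0.002,0.543],[15.3,-36.1,2],-1],[[0,0.002,0.543],[15.3,-36.1,-2],-1]]}}

```text
time: 20.0
tool_pos: [0.5396, -0.4178, 0.1883]
tool_rot: [0.001, 0.091, 0.996, -0.0]
contact_force: [1.0, -1.0, -0.0]
gripper_width: 0.997
grasp_force: 0.0
```

```bash
python3 - <<'E'
from h import *
p=grab('top'); near(p,0,0)
go([.660,-.122,.17],np.pi-.02); go([.660,-.122,.042],np.pi-.02)
E
```

```text
[ 0.94   0.346 -0.11   0.07 ] [120  99  79] 0.93
[ 0.926  0.674 -0.022  1.488] [180 178 170] 0.84
[ 0.894  0.66  -0.123 -0.011] [177 175 167] 0.83
[ 0.939  0.378  0.059 -0.827] [137 114  92] 0.73
[ 0.948  0.556 -0.331 -0.176] [135 136 128] 0.69
[ 0.681  0.538 -0.418 -0.103] [119 120 111] 0.65
[0.866 0.563 0.179 0.341] [159 157 150] 0.56
turn [-0.005  0.008 -0.163] shift [-6.26 31.41  2.01] rows 6.4
turn [-0.005  0.008 -0.163] shift [-6.16 31.46 14.81] rows 7.1
```

{"op": "apply_moves", "data": {"moves": [[[0,0,-0.163],[-6.2,31.4,2],-1],[[0,0,-0.163],[-6.2,31.4,2],-1],[[0,0,-0.163],[-6.2,31.4,2],-1],[[0,0,-0.163],[-6.2,31.4,2],-1],[[0,0,-0.163],[-6.2,31.4,2],-1],[[0,0,-0.163],[-6.2,31.4,2],-1],[[0,0,-0.163],[-6.2,31.4,2],-1],[[0,0,-0.163],[-6.2,31.4,6],-1],[[0,0,-0.163],[-6.2,31.4,10],-1],[[0,0,-0.163],[-6.2,31.4,13],-1],[[0,0,-0.163],[-6.2,31.4,14.7],-1],[[0,0,-0.163],[-6.2,31.4,14.7],-1],[[0,0,-0.163],[-6.2,31.4,14.7],1],[[0,0,-0.163],[-6.2,31.4,14.7],1],[[0,0,-0.163],[-6.2,31.4,14.7],1],[[0,0,-0.163],[-6.2,31.4,14.7],1],[[0,0,-0.163],[-6.2,31.4,14.7],1],[[0,0,-0.163],[-6.2,31.4,10],1],[[0,0,-0.163],[-6.2,31.4,5],1],[[0,0,-0.163],[-6.2,31.4,3],1]]}}

```text
time: 22.15
tool_pos: [0.6597, -0.1209, 0.1621]
tool_rot: [0.004, 0.01, 1.0, -0.001]
contact_force: [1.2, -0.4, -1.4]
gripper_width: 0.532
grasp_force: 61.9
```

```bash
python3 - <<'E'
from h import *
for i in range(7): grab('wrist')
F(8); s=st(); print(s['time'],s['tool_pos'],s['gripper_width'],s['grasp_force'])
go(trayslot(-1,-1,.16),np.pi-.183)
for u in (.17,.043): slot(-.036,u)
E
```

```text
F mean [ -0.051  -0.171  -1.78  -46.242 -36.327] sd [0.423 0.383 0.386 0.258 0.163]
22.9 [ 0.65742846 -0.12022364  0.15569334] 0.5303465638491691 61.83247089385986
turn [0.    0.001 0.163] shift [ 20.11 -28.5   -0.45] rows 7.0
turn [-0.053 -0.341 -0.305] shift [16.88 35.19 -3.52] rows 7.8
turn [-0.053 -0.341 -0.305] shift [12.81 36.49  8.44] rows 7.9
```

About 0.17 kg, so it's light and goes in the tray.

{"op": "apply_moves", "data": {"moves": [[[0,0,0.163],[20.1,-28.5,-0.5],1],[[0,0,0.163],[20.1,-28.5,-0.5],1],[[0,0,0.163],[20.1,-28.5,-0.5],1],[[0,0,0.163],[20.1,-28.5,-0.5],1],[[0,0,0.163],[20.1,-28.5,-0.5],1],[[0,0,0.163],[20.1,-28.5,-0.5],1],[[0,0,0.163],[20.1,-28.5,-0.5],1],[[0,0,0.163],[20.1,-28.5,-0.5],1],[[0,0,0.163],[20.1,-28.5,4],1],[[0,0,0.163],[20.1,-28.5,8],1],[[0,0,0.163],[20.1,-28.5,10],1],[[0,0,0.163],[20.1,-28.5,10.9],1],[[0,0,0.163],[20.1,-28.5,10.9],1],[[0,0,0.163],[20.1,-28.5,10.9],1],[[0,0,0.163],[20.1,-28.5,10.9],-0.5],[[0,0,0.163],[20.1,-28.5,10.9],-0.5],[[0,0,0.163],[20.1,-28.5,10.9],-0.5],[[0,0,0.163],[20.1,-28.5,6],-0.5],[[0,0,0.163],[20.1,-28.5,1],-1],[[0,0,0.163],[20.1,-28.5,-3],-1]]}}

```text
time: 24.9
tool_pos: [0.4511, -0.4016, 0.1888]
tool_rot: [0.001, 0.092, 0.996, -0.001]
contact_force: [0.8, -0.5, 0.6]
gripper_width: 0.997
grasp_force: 0.0
```

```bash
python3 - <<'E'
from h import *
p=grab('top'); near(p,0,0); print(st()['tool_pos'])
go([.675,-.022,.17],np.pi-.08); go([.675,-.022,.042],np.pi-.08)
E
```

```text
[ 0.936  0.346 -0.11   0.071] [130 107  86] 0.97
[ 0.916  0.539 -0.418 -0.169] [132 132 124] 0.96
[ 0.927  0.376  0.061 -0.791] [135 112  89] 0.82
[ 0.914  0.556 -0.331 -0.159] [151 152 144] 0.75
[ 0.925  0.674 -0.021 -0.08 ] [177 175 167] 0.62
[0.898 0.563 0.178 0.366] [156 154 147] 0.59
[ 0.45241    -0.4030501   0.19084251]
turn [-0.006  0.008 -0.103] shift [-14.92  41.53   1.99] rows 8.8
turn [-0.006  0.008 -0.103] shift [-14.82  41.6   14.79] rows 9.3
```

{"op": "apply_moves", "data": {"moves": [[[0,0,-0.103],[-14.9,41.5,2],-1],[[0,0,-0.103],[-14.9,41.5,2],-1],[[0,0,-0.103],[-14.9,41.5,2],-1],[[0,0,-0.103],[-14.9,41.5,2],-1],[[0,0,-0.103],[-14.9,41.5,2],-1],[[0,0,-0.103],[-14.9,41.5,2],-1],[[0,0,-0.103],[-14.9,41.5,2],-1],[[0,0,-0.103],[-14.9,41.5,2],-1],[[0,0,-0.103],[-14.9,41.5,2],-1],[[0,0,-0.103],[-14.9,41.5,6],-1],[[0,0,-0.103],[-14.9,41.5,10.5],-1],[[0,0,-0.103],[-14.9,41.5,14],-1],[[0,0,-0.103],[-14.9,41.5,14.8],-1],[[0,0,-0.103],[-14.9,41.5,14.8],-1],[[0,0,-0.103],[-14.9,41.5,14.8],1],[[0,0,-0.103],[-14.9,41.5,14.8],1],[[0,0,-0.103],[-14.9,41.5,14.8],1],[[0,0,-0.103],[-14.9,41.5,14.8],1],[[0,0,-0.103],[-14.9,41.5,14.8],1],[[0,0,-0.103],[-14.9,41.5,14.8],1]]}}

```text
time: 27.05
tool_pos: [0.6749, -0.0205, 0.0409]
tool_rot: [0.003, 0.04, 0.999, -0.0]
contact_force: [-0.5, -0.5, 6.2]
gripper_width: 0.527
grasp_force: 62.6
```

{"op": "apply_moves", "data": {"moves": [[[0,0,0],[0,0,-4],1],[[0,0,0],[0,0,-8],1],[[0,0,0],[0,0,-11],1],[[0,0,0],[0,0,-11],1],[[0,0,0],[0,0,-11],1],[[0,0,0],[0,0,-11],1]]}}

```text
time: 27.65
tool_pos: [0.6713, -0.02, 0.1452]
tool_rot: [-0.002, 0.04, 0.999, 0.0]
contact_force: [-0.2, 0.4, -1.9]
gripper_width: 0.53
grasp_force: 62.1
```

```bash
python3 - <<'E'
from h import *
for i in range(5): grab('wrist')
F(8); s=st(); print(s['time'],s['tool_pos'],s['gripper_width'],s['grasp_force'])
go(trayslot(-1,1,.16),np.pi-.183)
for y in (-.03,.04):
  for u in (.17,.11,.042): slot(y,u)
E
```

```text
F mean [  0.087   0.387  -1.599 -46.698 -36.109] sd [0.3   0.426 0.501 0.04  0.061]
28.3 [ 0.67291595 -0.02018104  0.14803774] 0.5322912346523887 62.107969522476196
turn [0.    0.001 0.103] shift [ 18.19 -30.79  -1.22] rows 7.2
turn [-0.063 -0.339 -0.365] shift [19.91 24.58 -4.3 ] rows 6.4
turn [-0.063 -0.339 -0.365] shift [18.03 25.31  1.35] rows 6.2
turn [-0.063 -0.339 -0.365] shift [15.9  26.13  7.76] rows 6.3
turn [-0.063 -0.339 -0.365] shift [22.43 31.11 -4.3 ] rows 7.7
turn [-0.063 -0.339 -0.365] shift [20.55 31.84  1.35] rows 7.6
turn [-0.063 -0.339 -0.365] shift [18.42 32.66  7.76] rows 7.7
```

About 0.15 kg, so it's light and takes the last tray slot.

{"op": "apply_moves", "data": {"moves": [[[0,0,0.103],[18.2,-30.8,-1.5],1],[[0,0,0.103],[18.2,-30.8,-1.5],1],[[0,0,0.103],[18.2,-30.8,-1.5],1],[[0,0,0.103],[18.2,-30.8,-1.5],1],[[0,0,0.103],[18.2,-30.8,-1.5],1],[[0,0,0.103],[18.2,-30.8,-1.5],1],[[0,0,0.103],[18.2,-30.8,-1.5],1],[[0,0,0.103],[18.2,-30.8,-1.5],1],[[0,0,0.103],[18.2,-30.8,3],1],[[0,0,0.103],[18.2,-30.8,7],1],[[0,0,0.103],[18.2,-30.8,9.4],1],[[0,0,0.103],[18.2,-30.8,10.2],1],[[0,0,0.103],[18.2,-30.8,10.2],1],[[0,0,0.103],[18.2,-30.8,10.2],1],[[0,0,0.103],[18.2,-30.8,10.2],-0.5],[[0,0,0.103],[18.2,-30.8,10.2],-0.5],[[0,0,0.103],[18.2,-30.8,10.2],-0.5],[[0,0,0.103],[18.2,-30.8,6],-0.5],[[0,0,0.103],[18.2,-30.8,1],-1],[[0,0,0.103],[18.2,-30.8,-3],-1]]}}

```text
time: 30.3
tool_pos: [0.467, -0.3129, 0.1804]
tool_rot: [0.001, 0.092, 0.996, -0.0]
contact_force: [1.1, -0.5, -0.6]
gripper_width: 0.998
grasp_force: 0.0
```

```bash
python3 - <<'E'
from h import *
p=grab('top'); save(p,'top2.png'); near(p,0,0); rep(p,['bin_front','bin_in','hasp_tip','hasp_hinge'])
E
```

```text
[ 0.935  0.378  0.06  -0.805] [155 131 109] 0.85
[0.891 0.561 0.178 0.356] [163 161 154] 0.84
[ 0.909  0.556 -0.33   1.404] [142 143 134] 0.79
[ 0.911  0.347 -0.111  0.094] [125 103  84] 0.64
spot bin_front 0.66 [0.476 0.273 0.075]
spot bin_in 0.71 [0.539 0.292 0.03 ]
spot hasp_tip 0.75 [0.618 0.309 0.231]
spot hasp_hinge 0.65 [0.608 0.308 0.113]
```

View pics/top2.png

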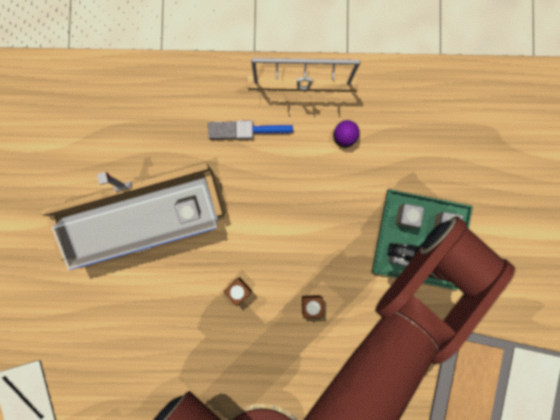

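All five tins are sorted: four in the tray and the heavy one standing in the bin at (187,210). Next I'll push the bin home.

```bash
python3 - <<'E'
from h import *
for x,z in ((-.105,.17),(-.105,.09),(-.085,.09),(-.062,.09)): go(hpts(H,[[x,-.05,z]])[0],np.pi+H[2])
E
```

```text
turn [ 0.003 -0.002 -0.471] shift [10.59 50.93  0.7 ] rows 10.4
turn [ 0.003 -0.002 -0.471] shift [10.57 50.91  8.7 ] rows 10.5
turn [ 0.003 -0.002 -0.471] shift [ 8.79 51.82  8.69] rows 10.7
turn [ 0.003 -0.002 -0.471] shift [ 6.74 52.86  8.69] rows 10.8
```

{"op": "apply_moves", "data": {"moves": [[[0,0,-0.471],[10.6,50.9,0.5],1],[[0,0,-0.471],[10.6,50.9,0.5],1],[[0,0,-0.471],[10.6,50.9,0.5],1],[[0,0,-0.471],[10.6,50.9,0.5],1],[[0,0,-0.471],[10.6,50.9,0.5],1],[[0,0,-0.471],[10.6,50.9,0.5],1],[[0,0,-0.471],[10.6,50.9,0.5],1],[[0,0,-0.471],[10.6,50.9,0.5],1],[[0,0,-0.471],[10.6,50.9,0.5],1],[[0,0,-0.471],[10.6,50.9,0.5],1],[[0,0,-0.471],[10.6,50.9,0.5],1],[[0,0,-0.471],[10.6,50.9,0.5],1],[[0,0,-0.471],[10.6,50.9,3],1],[[0,0,-0.471],[10.6,50.9,6],1],[[0,0,-0.471],[10.6,50.9,8.7],1],[[0,0,-0.471],[10.6,50.9,8.7],1],[[0,0,-0.471],[10.6,50.9,8.7],1]]}}

```text
time: 32.35
tool_pos: [0.4547, 0.2062, 0.09]
tool_rot: [-0.001, -0.143, 0.99, -0.0]
contact_force: [-0.4, -0.1, 0.2]
gripper_width: -0.002
grasp_force: 0.0
```

```bash
python3 - <<'E'
from h import *
for x in (-.105,-.062,-.059): go(hpts(H,[[x,-.05,.09]])[0],np.pi+H[2])
E
```

```text
turn [-0.    -0.002 -0.001] shift [-0.04  0.21  0.  ] rows 0.0
turn [-0.    -0.002 -0.001] shift [-4.34  0.21 -0.01] rows 0.9
turn [-0.    -0.002 -0.001] shift [-4.64  0.21 -0.01] rows 0.9
```

{"op": "apply_moves", "data": {"moves": [[[0,0,0],[-1,0.2,0],1],[[0,0,0],[-1.5,0.2,0],1],[[0,0,0],[-1.8,0.2,0],1],[[0,0,0],[-2.1,0.2,0],1],[[0,0,0],[-2.4,0.2,0],1],[[0,0,0],[-2.7,0.2,0],1],[[0,0,0],[-3.0,0.2,0],1],[[0,0,0],[-3.3,0.2,0],1],[[0,0,0],[-3.6,0.2,0],1],[[0,0,0],[-3.8,0.2,0],1],[[0,0,0],[-4.0,0.2,0],1],[[0,0,0],[-4.2,0.2,0],1],[[0,0,0],[-4.2,0.2,0],1]]}}

```text
time: 33.65
tool_pos: [0.4936, 0.2209, 0.0908]
tool_rot: [-0.002, -0.144, 0.99, -0.0]
contact_force: [-6.0, -1.2, 4.6]
gripper_width: -0.002
grasp_force: 3.3
```

{"op": "apply_moves", "data": {"moves": [[[0,0,0],[-0.1,0,0],1],[[0,0,0],[-0.2,0,0],1],[[0,0,0],[-0.2,0,0],1]]}}

```text
time: 33.95
tool_pos: [0.4955, 0.2215, 0.0908]
tool_rot: [-0.002, -0.144, 0.99, -0.0]
contact_force: [-7.3, -2.2, 4.4]
gripper_width: 0.003
grasp_force: 3.3
```

{"op": "apply_moves", "data": {"moves": [[[0,0,0],[-0.1,0,0],1],[[0,0,0],[-0.2,0,0],1],[[0,0,0],[-0.3,0,0],1]]}}

```text
time: 34.25
tool_pos: [0.4962, 0.2217, 0.0906]
tool_rot: [-0.005, -0.144, 0.99, -0.001]
contact_force: [-17.2, -5.1, 13.6]
gripper_width: 0.002
grasp_force: 9.3
```

{"op": "apply_moves", "data": {"moves": [[[0,0,0],[-0.1,0,0],1],[[0,0,0],[-0.2,0,0],1]]}}

```text
time: 34.45
tool_pos: [0.4962, 0.2217, 0.0906]
tool_rot: [-0.008, -0.144, 0.99, -0.001]
contact_force: [-25.1, -8.5, 20.5]
gripper_width: -0.001
grasp_force: 13.5
```

```bash
python3 - <<'E'
from h import *
for n in('top','scene'):
    p=grab(n); rep(p,['bin_front','bin_in'])
s=st();print(s['contact_force'],hpts(H,[[-.05,0,.088]]),s['tool_pos'], R.from_rotvec([0,0,-H[2]]).apply(s['tool_pos']-[H[0],H[1],0]))
E
```

```text
spot bin_in 0.79 [0.541 0.291 0.022]
spot bin_front 0.94 [0.49  0.271 0.088]
spot bin_front 0.68 [ 0.558 -0.334  0.034]
spot bin_in 0.88 [0.537 0.289 0.023]
[-23.02919439  -6.31733827  18.4421838 ] [[0.49305931 0.27179824 0.088     ]] [0.49621671 0.22167202 0.09061834] [-0.06121025 -0.04895852  0.09061834]
```

The bin is home: the force rose with no more motion, and the TCP is at the expected x. I'll back off and locate the hasp.

{"op": "apply_moves", "data": {"moves": [[[0,0,0],[1,0,0],1],[[0,0,0],[4,0,0],1],[[0,0,0],[6,0,-4],0],[[0,0,0],[6,0,-9],0],[[0,0,0],[6,0,-14],0],[[0,0,0],[6,0,-19],0],[[0,0,0],[6,0,-19],0],[[0,0,0],[6,0,-19],0]]}}

```text
time: 35.55
tool_pos: [0.4449, 0.2062, 0.2828]
tool_rot: [0.003, -0.143, 0.99, 0.0]
contact_force: [-0.4, -0.5, -1.1]
gripper_width: 0.499
grasp_force: 0.0
```

```bash
python3 - <<'E'
from h import *
o={'hasp_tip':[],'hasp_hinge':[],'bin_front':[],'bin_in':[]}
for k in range(3):
  for n in('top','scene','wrist'):
    p=grab(n)
    for l in o:
        d=manip.spot_point(p,l)
        if d and d[0]['score']>.4: o[l].append(w(p,d[0]['location']))
        if k==0 and n=='wrist': save(p,'w2.png')
inv=lambda P:(np.array(P)-[H[0],H[1],0])@R.from_rotvec([0,0,H[2]]).as_matrix()
for l in o: print(l,len(o[l]),np.median(o[l],0).round(4),inv(np.median(o[l],0)).round(4),np.std(o[l],0).round(4))
print(st()['tool_pos'])
E
```

```text
hasp_tip 6 [0.613  0.3096 0.2331] [0.0758 0.0022 0.2331] [0.0601 0.2667 0.0761]
hasp_hinge 9 [0.6043 0.3079 0.1145] [0.0669 0.003  0.1145] [0.0034 0.002  0.0023]
bin_front 8 [0.4921 0.2761 0.0881] [-0.0497  0.0044  0.0881] [0.0027 0.0028 0.0013]
bin_in 8 [0.5401 0.289  0.0247] [-0.      0.0031  0.0247] [0.0014 0.0023 0.002 ]
[0.44406905 0.20593422 0.28084269]
```

View pics/w2.png

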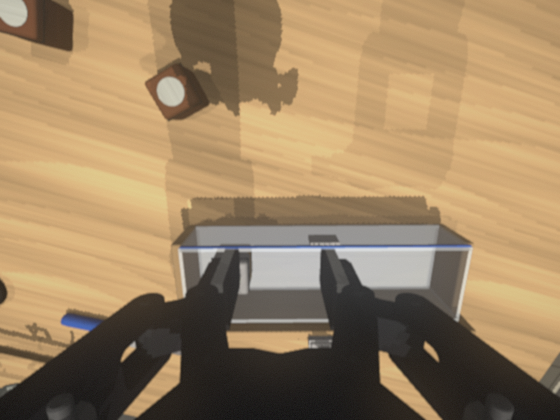

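```bash
sed -i 's/^H=(.541,.286,.288)/H=(.5402,.2889,.288)/' h.py; python3 - <<'E'
from h import *
for x,z in ((.112,.305),(.112,.232)): go(hpts(H,[[x,0,z]])[0],np.pi+H[2])
# waypoints (holder x,z of TCP), relative to (.112,.232), tool axes
hx,hz=.0669,.116
for a in (1.65,1.4,1.2,1.0,.8,.6,.4,.2,.1,.0):
    t=.003;r=.1
    x=hx-r*np.cos(a)+t*np.sin(a)+.011; z=hz+r*np.sin(a)+t*np.cos(a)+.017
    print(a,'tool x %.1f z %.1f'%(-(x-.112)*100,-(z-.232)*100))
E
```

```text
turn [ 0.     0.001 -0.   ] shift [-22.77   5.23  -2.39] rows 4.7
turn [ 0.     0.001 -0.   ] shift [-22.77   5.23   4.91] rows 4.8
1.65 tool x 2.3 z -0.0
1.4 tool x 4.8 z -0.0
1.2 tool x 6.8 z 0.5
1.0 tool x 8.6 z 1.3
0.8 tool x 10.2 z 2.5
0.6 tool x 11.5 z 4.0
0.4 tool x 12.5 z 5.7
0.2 tool x 13.2 z 7.6
0.1 tool x 13.3 z 8.6
0.0 tool x 13.4 z 9.6
```

{"op": "apply_moves", "data": {"moves": [[[0,0,0],[0,1,-2.5],1],[[0,0,0],[-22.8,5.2,-2.5],1],[[0,0,0],[-22.8,5.2,-2.5],1],[[0,0,0],[-22.8,5.2,-2.5],1],[[0,0,0],[-22.8,5.2,-2.5],1],[[0,0,0],[-22.8,5.2,-2.5],1],[[0,0,0],[-22.8,5.2,-2.5],1],[[0,0,0],[-22.8,5.2,-2.5],1],[[0,0,0],[-22.8,5.2,0],1],[[0,0,0],[-22.8,5.2,3],1],[[0,0,0],[-22.8,5.2,4.9],1],[[0,0,0],[-22.8,5.2,4.9],1],[[0,0,0],[-22.8,5.2,4.9],1]]}}

```text
time: 39.1
tool_pos: [0.6477, 0.3204, 0.2327]
tool_rot: [0.001, -0.143, 0.99, 0.0]
contact_force: [-0.2, 0.5, 0.8]
gripper_width: 0.002
grasp_force: 0.0
```

```bash
python3 - <<'E'
from h import *
p=grab('scene'); cv2.imwrite('pics/s2.png',cv2.resize(p['image'][200:380,260:500,::-1],None,fx=3,fy=3,interpolation=cv2.INTER_CUBIC)); print(st()['tool_pos'],hpts(H,[[.112,0,.232]]))
rep(p,['hasp_tip'])
E
```

```text
[0.64832473 0.32064245 0.23407201] [[0.64758715 0.32071194 0.232     ]]
```

View pics/s2.png

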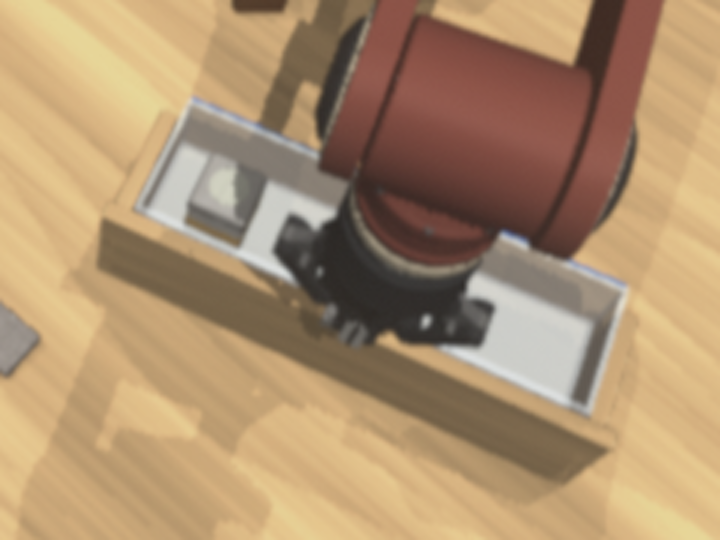

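The bin is home with the tin standing in it. The gripper hides the hasp, with the fingers behind it and no contact force, so I'll sweep it over.

{"op": "apply_moves", "data": {"moves": [[[0,0,0],[1.5,0,0],1],[[0,0,0],[2.3,0,0],1],[[0,0,0],[3.5,0,0],1],[[0,0,0],[4.8,0,0.1],1],[[0,0,0],[5.8,0,0.3],1],[[0,0,0],[6.8,0,0.6],1],[[0,0,0],[7.7,0,1.0],1],[[0,0,0],[8.6,0,1.4],1],[[0,0,0],[9.4,0,2.0],1],[[0,0,0],[10.2,0,2.6],1],[[0,0,0],[10.9,0,3.3],1],[[0,0,0],[11.5,0,4.1],1],[[0,0,0],[12.0,0,5.0],1],[[0,0,0],[12.5,0,5.8],1],[[0,0,0],[12.9,0,6.7],1],[[0,0,0],[13.2,0,7.7],1],[[0,0,0],[13.2,0,8.2],1],[[0,0,0],[13.2,0,8.7],1],[[0,0,0],[13.2,0,8.7],1]]}}

```text
time: 41.1
tool_pos: [0.5212, 0.283, 0.1439]
tool_rot: [-0.0, -0.143, 0.99, -0.0]
contact_force: [-0.0, 0.8, 0.2]
gripper_width: -0.003
grasp_force: 0.0
```

{"op": "apply_moves", "data": {"moves": [[[0,0,0],[0,0,0.3],1],[[0,0,0],[0,0,0.6],1],[[0,0,0],[0,0,0.6],1]]}}

```text
time: 41.4
tool_pos: [0.5215, 0.2831, 0.1387]
tool_rot: [0.0, -0.143, 0.99, 0.0]
contact_force: [-1.3, -0.1, 0.3]
gripper_width: 0.002
grasp_force: 0.0
```

{"op": "apply_moves", "data": {"moves": [[[0,0,0],[0,0,0.15],1],[[0,0,0],[0,0,0.3],1],[[0,0,0],[0,0,0.3],1]]}}

```text
time: 41.7
tool_pos: [0.5217, 0.2832, 0.1365]
tool_rot: [0.001, -0.143, 0.99, 0.0]
contact_force: [-1.2, -0.2, 3.4]
gripper_width: 0.002
grasp_force: 1.5
```

```bash
python3 - <<'E'
from h import *
F(3)
for n in('top','scene'): rep(grab(n),['hasp_tip','hasp_hinge'])
E
```

```text
F mean [ -1.105  -0.226   3.647 -35.836 -33.315] sd [0.445 0.183 0.389 0.146 0.115]
spot hasp_tip 0.68 [0.498 0.274 0.116]
spot hasp_hinge 0.9 [0.608 0.308 0.116]
spot hasp_hinge 0.91 [0.603 0.309 0.116]
```

{"op": "apply_moves", "data": {"moves": [[[0,0,0],[0,0,0.1],1],[[0,0,0],[0,0,0.2],1],[[0,0,0],[0,0,0.2],1]]}}

```text
time: 42.45
tool_pos: [0.5218, 0.2832, 0.1363]
tool_rot: [0.001, -0.143, 0.99, 0.0]
contact_force: [-5.7, -2.5, 13.3]
gripper_width: -0.002
grasp_force: 6.7
```

{"op": "apply_moves", "data": {"moves": [[[0,0,0],[0,0,-2],1],[[0,0,0],[0,0,-6],1],[[0,0,0],[0,0,-11],1],[[0,0,0],[5,0,-15],1],[[0,0,0],[10,0,-18],0],[[0,0,0],[10,-5,-18],0],[[0,0,0],[10,-10,-18],0],[[0,0,0],[10,-15,-18],0],[[0,0,0],[10,-20,-18],0],[[0,0,0],[10,-25,-18],0],[[0,0,0],[10,-25,-18],0],[[0,0,0],[10,-25,-18],0]]}}

```text
time: 43.65
tool_pos: [0.4964, 0.0138, 0.3128]
tool_rot: [-0.0, -0.142, 0.99, 0.0]
contact_force: [0.3, 0.5, 0.1]
gripper_width: 0.499
grasp_force: 0.0
```

```bash
python3 - <<'E'
from h import *
for n in('top','scene'):
    p=grab(n); save(p,n+'3.png'); rep(p,['hasp_tip','hasp_hinge','bin_front','bin_in'])
    if n=='top': near(p,0,0)
E
```

```text
spot hasp_tip 0.85 [0.497 0.274 0.116]
spot hasp_hinge 0.78 [0.607 0.306 0.114]
spot bin_front 0.63 [0.493 0.278 0.085]
spot bin_in 0.58 [0.542 0.289 0.025]
[ 0.9    0.555 -0.331 -0.137] [167 167 159] 0.95
[ 0.902  0.453 -0.404 -0.125] [165 165 157] 0.94
[ 0.87   0.539 -0.42  -0.149] [162 161 153] 0.77
[ 0.921  0.347 -0.11  -0.001] [99 83 67] 0.75
[0.937 0.378 0.058 0.752] [154 130 107] 0.67
[ 0.938  0.467 -0.314 -0.21 ] [169 170 162] 0.62
[ 0.937  0.571  0.181 -1.269] [183 183 179] 0.58
spot hasp_tip 0.85 [0.494 0.277 0.119]
spot hasp_hinge 0.72 [0.603 0.307 0.117]
spot bin_front 0.67 [0.491 0.271 0.088]
spot bin_front 0.38 [0.494 0.272 0.119]
spot bin_in 0.95 [0.538 0.286 0.02 ]
```

View pics/scene3.png

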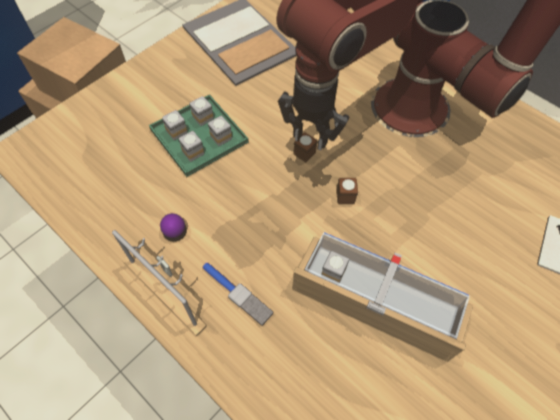

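View pics/top3.png

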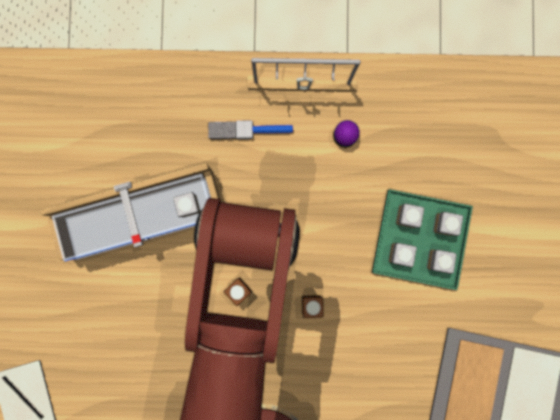

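The pictures show four tins in the tray (top view 400–450, 215–262) and the heavy tin in the upright bin at (185,205). The hasp lies closed across the bin with its red pad at (136,239), and the brush and ball are where they started. I'm handing the job in.

```bash
python3 -c "
from plant import manip
print(manip.job_done())"
```

```text
the job is handed in; nothing more can be done
None
```

I found and sorted all five steel tins (one heavy, about 0.37 kg, in the bin; four light, about 0.13–0.17 kg, in the green tray), pushed the bin home, closed the hasp and handed the job in; no verdict came back.

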